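# Clamp the re-glued tile pusher in the ratchet press

## Robot

A 7-joint arm with a two-finger parallel gripper is mounted at the origin on the work surface. World frame = base frame: x ahead of the robot, y to its left, z up, the work surface at z = 0. Lengths are in m, angles in rad, forces in N, time in s.
With the tool pointing down it reaches from about 0.425 to 0.925 m from the base axis. Payload 6.8 kg.
Tool frame: the origin (TCP) lies on the mounting face of the last link; the fingertips stand 173 mm ahead of it and the grasp point (between the pads) lies 155 mm ahead of it; y points along the fingers, x is the direction in which the jaws open and shut, and the axes are right-handed (so a half turn about y gives the same grasp; the last joint's range is limited). The gripper opens to 85 mm and grips with 20 to 120 N. Pads are 22 mm wide; open, the fingers measure 114 mm over their backs; the gripper's body (76 mm by 85 mm) begins 54 mm behind the grasp point. The pads swing forward as they close: fully open they stand 13 mm farther back than shut.
Start: joints at [-1.279, 0.477, 0.022, 1.555, -0.011, 1.109, -0.083], TCP at [0.263, 0.622, 0.405] pointing down, gripper open.
Joint ranges: [-2.96, 2.96], [-0.34, 2.1], [-1.41, 1.46], [0.24, 2.44], [-1.37, 4.51], [0.17, 1.92], [-2.96, 2.96]. Speed limits (rad/s): [2.39, 2.39, 3.14, 3.14, 3.14, 3.14, 3.14].

## Interface

Orientations are given as a rotation vector (axis times angle).
In Python, from bench import r gives the robot as it stands.
- The arm moves only by the tool step_arm, never from a script. Its arguments are lists of equal length, an entry for each row: "xyz": the shift along the tool's x, y, z scaled (see below), a list of three; "rotation": the turn, a rotation vector about the tool's x, y, z scaled (see below), a list of three. A call has 1 to 20 rows; each row is the pose to reach, as a shift and turn from the pose measured when the call began, along the tool's axes at that moment; what a row does not reach only later rows make up. The controller multiplies each number of a shift by 30 cm and each number of a turn by 90 degrees. A row lasts 1/8 s, in which the tool goes at most 62.5 mm and 10.7 degrees, less where a joint would pass 70% of its speed; a pose out of reach is approached as far as the arm can. A call with a number of a shift or a turn outside -1 to 1 is refused whole. A call with a gripper value outside its range is refused whole. "grip" is the closure, from 0 (fully open) to 1 (shut), set as the call begins (left out, the last holds). The fingers move at their own pace and stop on an object; "force" is the grip in N (left out, the last holds). Time passes only in rows, so rows that repeat a pose let the fingers close. It gives the time, the measured TCP pose, the force and the opening at its end, in the units of the state.
- r.get_obs(): the state, without advancing time (a new reading comes with each control period).
- r.grab_frame(name): name is "scene" or "top" or "wrist"; returns a dict with "pixels" (400x640x3 uint8, red, green, blue), "fx", "fy", "cx", "cy" (pixels), "position" and "attitude" of the camera in the world; the wrist camera has in their place "mount" (4x4, takes a point from camera to tool coordinates, whose origin is the TCP and whose axes are the tool frame's). Camera axes: x right, y down, z forward; pixel columns grow to the right and rows downward; lengths in m; the calibration is good to about 2 mm. A picture is of the moment at which its call begins: read the wrist's pose just before it. There is no depth.
- r.hand_in(): hands the job in, once; it reports no verdict.
The state is a dict: "clock": time; "joints": joint angles; "qvel": joint speeds; "tau": joint torques, N m; "tcp_pos": TCP position; "orientation": TCP orientation; "contact_force": force on the tool from outside, world axes, zero at the start; "moment": the same for the moment, N m; "grip_width": finger opening in m.
Only numpy, scipy, OpenCV 4.12 (cv2) and the standard library are available. Lean on these libraries where they do the work, as an engineer would, in place of code of your own. Each camera call takes 0.05 s, during which the arm holds its last target.

## Task

The re-glued wooden tile pusher lies in the small screw press, but the press's ratchet is still set to loosen. Flip the selector on top of the ratchet fully over to its tightening side, then work the handle back and forth until the rubber foot clamps the pusher snugly: stop when a tightening stroke takes about one and a half times its easy-running effort, well short of double, which would crush the wood. Leave the pusher where it lies and the selector set to tighten, do not disturb the other things on the table, and let go.

Things in the scene. Friction and masses are not known exactly. Their poses are not given: they have to be found in the camera images.
- press: Grey screw press bolted to the table: base plate 160 x 200 x 20 mm, two round steel posts 156 mm apart along its y, cross beam (top 140 mm above the table) with an upright spindle and the ratchet on it. Origin: centre of the base's underside, on the spindle axis.
- spindle_axis (a point): Point on the spindle's vertical axis, about which the handle turns, 185 mm above the table. Turning the spindle clockwise seen from above lowers the 40 mm rubber foot 6 mm per rad. The foot starts 4 to 9 mm above the pusher (its height is not measured) and gives 1 mm per 20 N once it presses. The spindle is stiff: it stays where the ratchet leaves it, also under clamping force.
- handle (a joint): Angle of the ratchet handle, rad, growing counter-clockwise seen from above; 0 = pointing along the press's own -y; hard stops at -0.6 and 0.6. With the selector at tighten, clockwise strokes (falling values) drive the spindle and counter-clockwise ones only click back (1 to 4 N at the knob); at loosen the reverse. Teeth 0.31 rad apart: up to 0.35 rad of a stroke is slack before it drives.
- knob_grip (a point): Middle of the dark wooden knob upright at the handle's end, 105 mm from the spindle axis, 185 mm above the table: 18 mm across, 44 mm tall; it revolves. Handle bar and round head (52 mm radius) lie below, top 160 mm above the table. Stroke force at the knob: 6.5 N moving (3 to 4.5 N pausing under load) while the foot runs free, plus 0.06 N per N of clamping: at a snug 55 N about 10 N moving, 6.5 to 7.5 N pausing; crushed from 12 N moving.
- selector (a joint): Angle of the ratchet's direction selector in rad: stop at -0.5 is loosen (it starts near there), stop at +0.5 is tighten. No spring: it stays where it is left; stiff, about 4 to 8 N at its post.
- selector_post (a point): On the selector's upright steel post, 12 mm across, 183 mm above the table, 14 mm below its top; its flat lever's top is at 168 mm. The lever pivots on the handle 43 mm from the spindle axis towards the knob and reaches back, so the post stands over the spindle axis at 0 and swings 21 mm to either side. Growing values move it to the left for one looking from the spindle towards the knob.
- bed: Aluminium bed plate on the press's base, 120 x 90 x 10 mm, under the pusher. Origin: centre of its underside, 20 mm above the table.
- pusher: The wooden tile pusher, a loose two-layer stick 280 x 26 x 18 mm lying on the bed along the press's x between the posts. Origin: centre of its underside. It stays where it lies.
- ashtray: Round glass ashtray, 104 mm across, 34 mm high, origin at the centre of its underside; bystander.
- tile_stack: Stack of mahjong tiles held together, 130 x 34 x 44 mm, origin at the centre of its underside; bystander.
- chip_tray: Chip tray 160 x 90 x 30 mm with chips, origin at the centre of its underside; bystander.

How it is judged:
On the way, in this order (a step that is already met when the one before it is completed fails the run):
1. the selector is flipped fully over to tighten (value of joint selector above 0.4 rad), for 0.2 s.
2. the foot has been driven down onto the pusher (contact force between pusher and bed above 12 N), for 0.2 s.
At the end, for the whole second after the job is handed in: The pusher is clamped against the bed with 22 to 80 N (its weight included), it lies within 15 mm of where it started and at rest, and the selector stands at tighten (above 0.3 rad) (contact force between pusher and bed between 22 and 80 N and value of joint selector above 0.3 rad and distance of pusher from where it was at the start of the episode below 0.015 m and linear speed of pusher below 0.01 m/s); the robot touches nothing.
It fails at once if the pusher is crushed: pressed on the bed with more than 92 N (contact force between pusher and bed above 92 N).
It fails at once if a bystander is pushed more than 30 mm (distance of any of ashtray, tile_stack, chip_tray from where it was at the start of the episode above 0.03 m).
It fails at once if the pusher is shifted more than 20 mm (distance of pusher from where it was at the start of the episode above 0.02 m).
It also fails if it takes over 58 s, if anything falls off the work surface, if the arm or the gripper's body presses on something with over 40 N, if the wrist force passes 120 N, or if a joint passes its speed limit or range.

## Working session

There is one attempt and no reset: what is moved stays moved. The work goes in short steps, Python scripts to look and compute and a tool call to move; the robot and the scene stay as the last step left them, time stands still between calls to the robot, and variables do not carry over. Pictures are saved under pics/ and viewed, and the job is handed in when it is done.

Besides the shell and the picture viewer there is one more tool, called by a JSON object that holds its "op" and its "data", one argument or row to a line. step_arm: Moves the arm, as the interface text tells. Its arguments: {"type":"object","properties":{"xyz":{"type":"array"},"rotation":{"type":"array"},"grip":{"type":"number"},"force":{"type":"number"}},"required":["xyz","rotation"]}

```bash
mkdir -p pics; ls
python3 - <<'E'
from bench import r
import cv2
o=r.get_obs()
for k,v in o.items(): print(k,v)
for n in ("scene","top","wrist"):
    f=r.grab_frame(n); cv2.imwrite(f"pics/{n}0.png",f["pixels"][:,:,::-1])
    print(n,{k:v for k,v in f.items() if k!="pixels"})
E
```

```text
pics
clock 0.0
joints [-1.27909956  0.47779269  0.02234702  1.55646289 -0.01151533  1.10929513
 -0.08308029]
qvel [ 0.00081224  0.00106702  0.00055852  0.0010202  -0.0008229  -0.00083542
 -0.00195536]
tau [-4.05402288e-04 -5.96438420e+01  1.60739075e+00 -2.81201684e+01
  1.23629623e-02  9.10379458e-03 -1.72071748e-05]
tcp_pos [0.26261596 0.6215135  0.4037257 ]
orientation [-1.37335027 -0.9088342   0.91122536]
contact_force [ 0.06672774  0.05602962 -0.11467214]
moment [0.00051443 0.03503839 0.01010743]
grip_width 0.08528518129427956
scene {'fx': 492.64269418513067, 'fy': 492.64269418513067, 'cx': 323.58324781282835, 'cy': 204.45816009183446, 'position': array([1.50743084, 0.02449918, 0.7014503 ]), 'attitude': array([-1.6488963 , -1.57652318,  0.86373909])}
top {'fx': 445.1610172281522, 'fy': 445.1610172281522, 'cx': 318.48843433429977, 'cy': 192.97319405626092, 'position': array([0.55030395, 0.03813456, 1.09629809]), 'attitude': array([-2.16644395,  2.15875623, -0.09362167])}
wrist {'fx': 337.52114276281526, 'fy': 337.52114276281526, 'cx': 320.99332534976344, 'cy': 199.81547937471598, 'mount': array([[ 9.99999953e-01, -2.83131978e-04,  1.19481753e-04,
         1.50919555e-03],
       [-1.94781908e-04, -2.83234904e-01,  9.59050547e-01,
         3.15256612e-02],
       [-2.37696476e-04, -9.59050525e-01, -2.83234946e-01,
         7.20264619e-02],
       [ 0.00000000e+00,  0.00000000e+00,  0.00000000e+00,
         1.00000000e+00]])}
```

View images.

View pics/scene0.png

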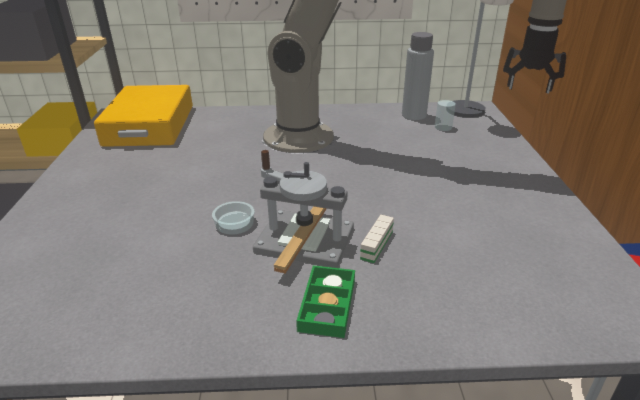

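View pics/top0.png

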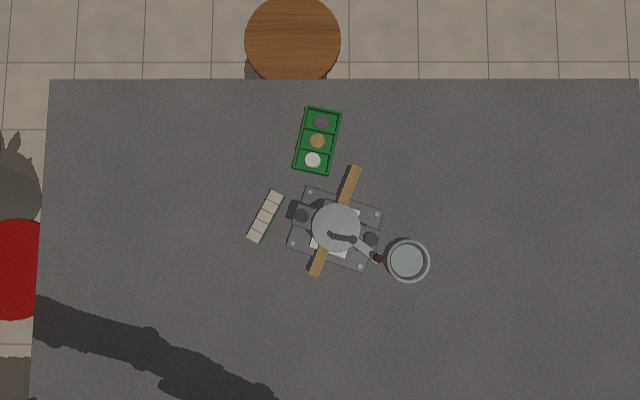

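View pics/wrist0.png

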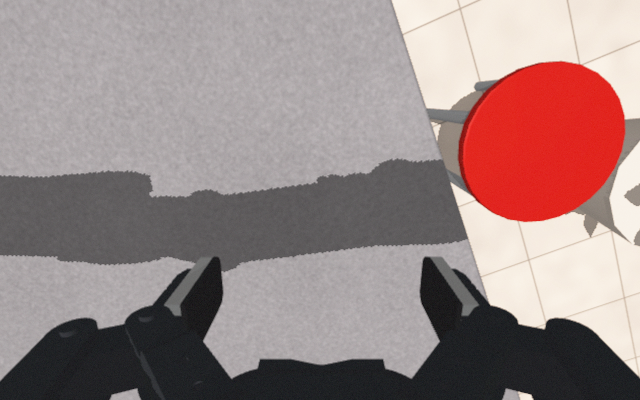

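Run:
```python
from bench import r
from scipy.spatial.transform import Rotation as R
o=r.get_obs();print(R.from_rotvec(o["orientation"]).as_matrix().round(3))
```

```text
[[ 0.389 -0.    -0.921]
 [ 0.921 -0.001  0.389]
 [-0.001 -1.    -0.   ]]
```

```bash
cat > h.py <<'E'
import numpy as np, cv2
from scipy.spatial.transform import Rotation as R
def cam(f,o=None):
    if "mount" in f:
        T=np.eye(4);T[:3,:3]=R.from_rotvec(o["orientation"]).as_matrix();T[:3,3]=o["tcp_pos"]
        M=T@f["mount"];return M[:3,:3],M[:3,3]
    return R.from_rotvec(f["attitude"]).as_matrix(),np.array(f["position"])
def ray(f,u,v,o=None):
    A,p=cam(f,o);d=A@np.array([(u-f["cx"])/f["fx"],(v-f["cy"])/f["fy"],1]);return p,d/np.linalg.norm(d)
def onz(f,u,v,z,o=None):
    p,d=ray(f,u,v,o);return p+d*(z-p[2])/d[2]
def tri(r1,r2):
    (p,d),(q,e)=r1,r2
    s=np.linalg.lstsq(np.c_[d,-e],q-p,rcond=None)[0]
    a=p+s[0]*d;b=q+s[1]*e;return (a+b)/2,np.linalg.norm(a-b)
def proj(f,X,o=None):
    A,p=cam(f,o);c=A.T@(np.array(X)-p);return np.array([f["cx"]+f["fx"]*c[0]/c[2],f["cy"]+f["fy"]*c[1]/c[2]])
E
python3 - <<'E'
import cv2
a=cv2.imread("pics/top0.png")[150:290,240:440];cv2.imwrite("pics/top0c.png",cv2.resize(a,(800,560),interpolation=cv2.INTER_CUBIC))
a=cv2.imread("pics/scene0.png")[140:260,220:380];cv2.imwrite("pics/scene0c.png",cv2.resize(a,(800,600),interpolation=cv2.INTER_CUBIC))
E
```

```text
(no output)
```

View pics/top0c.png

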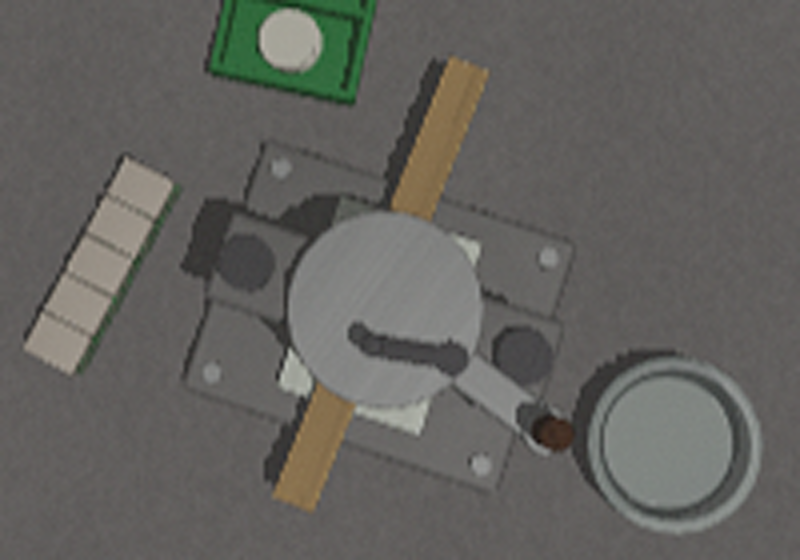

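View pics/scene0c.png

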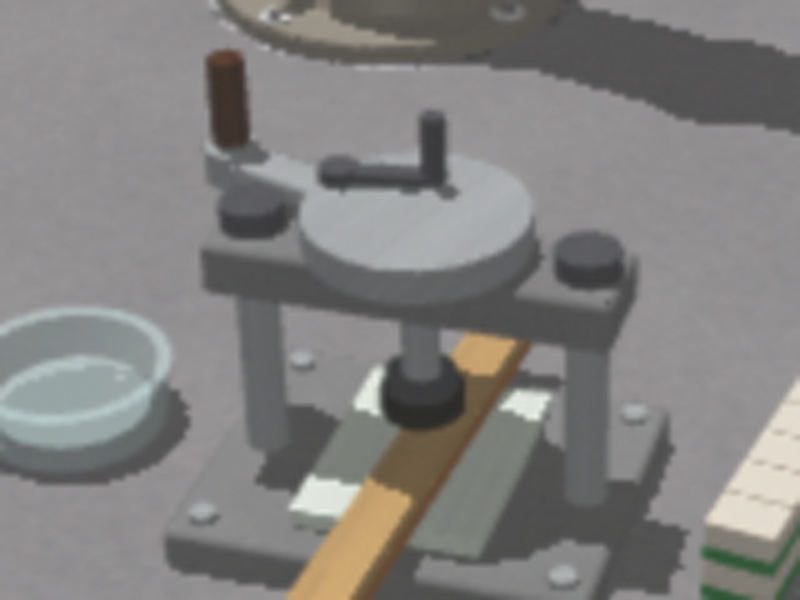

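Run:
```python
from bench import r
from h import *
t=r.grab_frame("top");s=r.grab_frame("scene")
T=lambda u,v:(240+u/4-.4,150+v/4-.4)
S=lambda u,v:(220+u/5-.4,140+v/5-.4)
c=onz(t,*T(385,309),.157);print("head ctr",c, np.linalg.norm(onz(t,*T(482,309),.157)-c))
# posts' nuts (beam) centers
a=onz(t,*T(245,263),.148);b=onz(t,*T(523,354),.148);print("nuts",a,b,(a+b)/2,np.linalg.norm(a-b))
k=onz(t,*T(553,432),.207);print("knob top",k)
print("tri knob top",tri(ray(t,*T(553,432)),ray(s,*S(226,57))))
p=onz(t,*T(357,330),.197);print("post top",p)
print("tri post",tri(ray(t,*T(357,330)),ray(s,*S(432,117))))
pv=onz(t,*T(452,358),.17);print("pivot",pv)
for ctr in (c,(a+b)/2):
  print(np.hypot(*(k-ctr)[:2]),np.hypot(*(p-pv)[:2]),np.hypot(*(pv-ctr)[:2]))
  print("ang handle",np.degrees(np.arctan2(*(k-ctr)[1::-1])), "press -y", np.degrees(np.arctan2(*(b-a)[1::-1])))
e=onz(t,*T(280,168),.02);
for u in ((468,63),(295,503)): print("pusher end",onz(t,*T(*u),.048))
for n,u,z in (("ash",(675,445),.034),):print(n,onz(t,*T(*u),z))
```

```text
head ctr [0.57403541 0.01521414 0.157     ] 0.05095031587266848
nuts [0.59842268 0.08957945 0.148     ] [ 0.55080409 -0.05798421  0.148     ] [0.57461339 0.01579762 0.148     ] 0.15505665394694906
knob top [ 0.51251351 -0.06650936  0.207     ]
tri knob top (array([ 0.51244137, -0.0669385 ,  0.20515827]), np.float64(0.00042217128659201595))
post top [0.56243301 0.03026489 0.197     ]
tri post (array([0.56239414, 0.02722657, 0.19894025]), np.float64(0.006110427703384012))
pivot [ 0.54857838 -0.01909513  0.17      ]
0.10229210404627453 0.05126755417971343 0.04272219260958804
ang handle -126.97263430327538 press -y -107.88481969094957
0.10310593335850497 0.05126755417971343 0.04353532927088581
ang handle -127.03422343574812 press -y -107.88481969094957
pusher end [ 0.72293169 -0.03674147  0.048     ]
pusher end [0.4641609  0.06478025 0.048     ]
ash [ 0.49793    -0.15851033  0.034     ]
```

Run:
```python
import cv2
from bench import r
from h import *
t=r.grab_frame("top");s=r.grab_frame("scene")
a=cv2.cvtColor(t["pixels"],cv2.COLOR_RGB2GRAY)
print(a[224:246,322:362])
p=onz(s,220+432/5-.4,140+117/5-.4,.197);print("scene post top",p,"in top px",proj(t,p))
P=[0.5543,0.0237,.197];print("pred",proj(t,P),proj(s,P), proj(s,[*P[:2],.168]))
cv2.imwrite("pics/t1.png",cv2.resize(t["pixels"][220:265,315:390,::-1],(800,480),interpolation=cv2.INTER_NEAREST))
```

```text
[[130 131 133 135 131 133 135 131 132 135 130 130 131 129 132 134 130 129
  131 130 132 134 132 133 133 134 132 135 132 131 132 134 134 134 134 132
  133 138  94  68]
 [132 132 132 130 131 135 131 132 136 132 128 130 132 134 133 132 130 133
  129 131 133 133 132 135 136 135 135 134 131 133 134 133 133 136 132 134
  135 137 113  90]
 [133 134 133 132 132 133 132 133 134 129 130 133 132 133 130 129 133 132
  132 132 132 133 134 136 137 135 134 131 134 133 133 134 134 134 134 135
  134 135 125  94]
 [134 136 130 134 134 131 134 135 131 128 130 132 132 132 131 133 134 131
  133 134 134 134 134 134 135 135 133 133 132 134 133 135 135 133 134 135
  136 137 125  95]
 [134 131 133 135 132 130 135 132 129 131 132 132 133 130 130 131 132 133
  133 133 131 135 137 136 135 134 133 134 135 135 135 135 134 134 134 135
  137 142 118  97]
 [133 134 133 133 133 136 134 130 135 133 134 134 132 131 133 131 131 132
  134 133 136 136 136 133 133 134 134 134 136 135 137 133 133 135 134 138
  140 140 114  97]
 [131 134 133 131 135 136 106 107 108 136 135 132 131 131 132 129 132 133
  134 133 136 138 134 13
[... 2051 characters left out ...]
37
  135 135 133 135]
 [133 133 132 132 133 133 131 135 136 135 137 140 136 136 136 134 134 136
  137 138 139 135 137 135 139 141 144 145 117 103  67  68  90 121 138 136
  134 136 135 135]
 [134 133 132 133 132 133 133 133 135 135 139 137 136 135 133 134 135 137
  136 136 135 136 137 137 139 141 142 140 141 134 116  95 130 138 136 135
  135 135 134 134]
 [133 132 133 133 134 135 135 136 135 138 138 139 135 134 134 134 137 138
  138 135 134 137 133 139 141 142 140 141 138 140 123 113 138 139 137 135
  134 134 137 136]]
scene post top [0.558682   0.02417022 0.197     ] in top px [331.87765189 233.98462566]
pred [332.10894022 236.17474781] [305.75929151 162.05823151] [306.07685118 173.68807007]
```

View pics/t1.png

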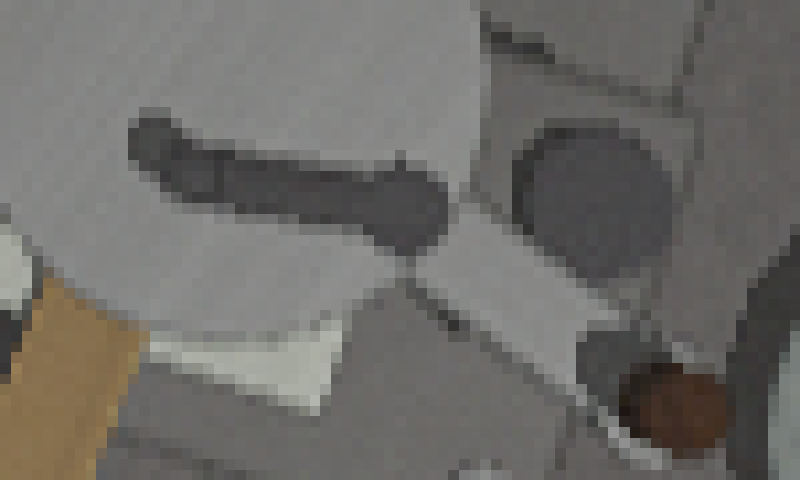

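{"op": "step_arm", "data": {
  "xyz": [
    [-0.73,0,-0.84],
    [-0.73,0,-0.84],
    [-0.73,0,-0.84],
    [-0.73,0,-0.84],
    [-0.73,0,-0.84],
    [-0.73,0,-0.84],
    [-0.73,0,-0.84]
  ],
  "rotation": [
    [0,0.58,0],
    [0,0.58,0],
    [0,0.58,0],
    [0,0.58,0],
    [0,0.58,0],
    [0,0.58,0],
    [0,0.58,0]
  ],
  "grip": 0.45,
  "force": 30
}}

```text
clock: 1.23
tcp_pos: [0.4105, 0.3202, 0.4049]
orientation: [-1.562, -0.201, 0.201]
contact_force: [0.4, 0.8, -0.4]
grip_width: 0.0469
```

```bash
cat >> h.py <<'E'
def plan(o,target,yaw,):
    """yaw: world direction angle (deg) of tool x; returns scaled shift, rotation"""
    A=R.from_rotvec(o["orientation"])
    x=np.array([np.cos(np.radians(yaw)),np.sin(np.radians(yaw)),0]);y=np.array([0,0,-1.]);B=R.from_matrix(np.c_[x,y,np.cross(x,y)])
    return (A.inv().apply(np.array(target)-o["tcp_pos"])/.3).round(3),((A.inv()*B).as_rotvec()/(np.pi/2)).round(3)
E
python3 - <<'E'
from bench import r
from h import *
o=r.get_obs();print(o["clock"],o["tcp_pos"],o["joints"].round(3),o["grip_width"],o["contact_force"])
print(R.from_rotvec(o["orientation"]).as_matrix().round(3))
print(plan(o,[.5555,.022,.404],-37))
E
```

```text
1.225 [0.41045759 0.32022841 0.40490683] [-1.039  0.224  0.3    1.938 -0.078  0.991 -0.447] 0.046933746156247964 [ 0.43785068  0.82619025 -0.3556168 ]
[[ 0.967  0.    -0.253]
 [ 0.253 -0.     0.967]
 [ 0.    -1.    -0.   ]]
(array([ 0.216,  0.003, -1.084]), array([0.   , 0.574, 0.   ]))
```

{"op": "step_arm", "data": {
  "xyz": [
    [0.216,0,-1.0],
    [0.216,0,-1.0],
    [0.216,0,-1.0],
    [0.216,0,-1.0],
    [0.216,0,-1.0],
    [0.216,0,-1.0],
    [0.216,0,-1.0]
  ],
  "rotation": [
    [0,0.574,0],
    [0,0.574,0],
    [0,0.574,0],
    [0,0.574,0],
    [0,0.574,0],
    [0,0.574,0],
    [0,0.574,0]
  ]
}}

```text
clock: 2.1
tcp_pos: [0.5492, 0.0484, 0.4046]
orientation: [-1.511, 0.503, -0.503]
contact_force: [-0.1, 0.8, -0.5]
grip_width: 0.047
```

Run:
```python
from bench import r
from h import *
o=r.get_obs();print(o["clock"],o["tcp_pos"],o["joints"].round(3),o["contact_force"])
f=r.grab_frame("wrist");cv2.imwrite("pics/w1.png",f["pixels"][:,:,::-1])
print(plan(o,[.5555,.022,.404],-37)); 
print("pred post top",proj(f,[.5555,.022,.197],o),"S",proj(f,[.574,.0155,.16],o),"knob",proj(f,[.5125,-.0668,.207],o))
```

```text
2.1 [0.54924045 0.04842528 0.40463006] [-0.688  0.306  0.602  1.885 -0.203  1.012 -0.641] [-0.06133314  0.82599604 -0.53549256]
(array([ 0.069,  0.002, -0.058]), array([-0.   ,  0.002, -0.   ]))
pred post top [357.76821464 264.73769447] S [380.06033077 231.28519677] knob [384.45448103 411.12506237]
```

View pics/w1.png

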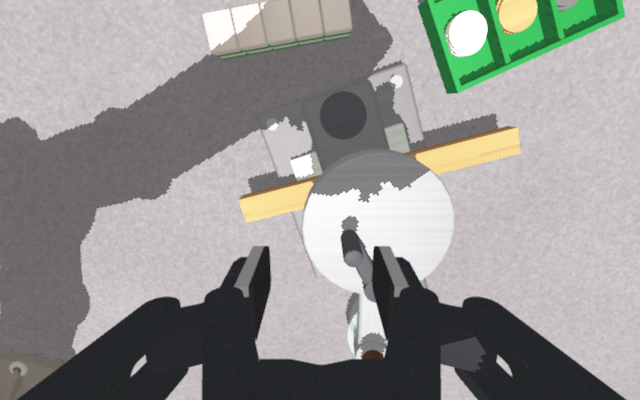

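{"op": "step_arm", "data": {
  "xyz": [
    [0.067,0,-0.043],
    [0.067,0.07,-0.043],
    [0.067,0.14,-0.043],
    [0.067,0.199,-0.043],
    [0.067,0.199,-0.043]
  ],
  "rotation": [
    [0,0,0],
    [0,0,0],
    [0,0,0],
    [0,0,0],
    [0,0,0]
  ]
}}

```text
clock: 2.78
tcp_pos: [0.5568, 0.028, 0.3436]
orientation: [-1.513, 0.503, -0.498]
contact_force: [-0.4, 0.5, -0.0]
grip_width: 0.0468
```

Run:
```python
from bench import r
from h import *
o=r.get_obs();print(o["clock"],o["tcp_pos"],o["joints"].round(3),o["contact_force"],o["moment"])
f=r.grab_frame("wrist");cv2.imwrite("pics/w2.png",f["pixels"][:,:,::-1])
```

```text
2.775 [0.5567705  0.02795693 0.34363856] [-0.613  0.396  0.575  1.929 -0.273  0.897 -0.54 ] [-0.43876428  0.51276226 -0.00934707] [-0.0168332  -0.00959005 -0.02838465]
```

View pics/w2.png

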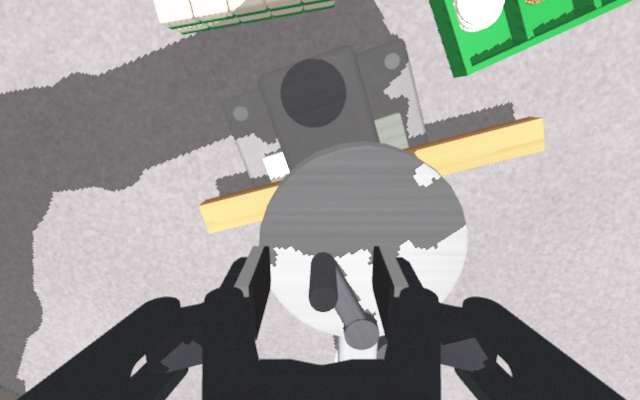

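{"op": "step_arm", "data": {
  "xyz": [
    [0,0,0],
    [0,0,0],
    [0,0,0],
    [0,0,0]
  ],
  "rotation": [
    [0,0,0],
    [0,0,0],
    [0,0,0],
    [0,0,0]
  ],
  "grip": 1,
  "force": 25
}}

```text
clock: 3.32
tcp_pos: [0.5575, 0.0278, 0.3453]
orientation: [-1.511, 0.501, -0.5]
contact_force: [-1.3, 1.3, 5.0]
grip_width: 0.0111
```

Run:
```python
from bench import r
from h import *
o=r.get_obs();print(o["clock"],o["tcp_pos"],o["joints"].round(3),o["contact_force"],o["moment"],o["grip_width"])
f=r.grab_frame("wrist");cv2.imwrite("pics/w3.png",f["pixels"][:,:,::-1])
```

```text
3.325 [0.55748853 0.02777234 0.34527768] [-0.613  0.395  0.576  1.927 -0.273  0.897 -0.54 ] [-1.30049817  1.31367881  5.03633115] [ 0.26569555  0.27130084 -0.01339851] 0.011064774390910777
```

View pics/w3.png

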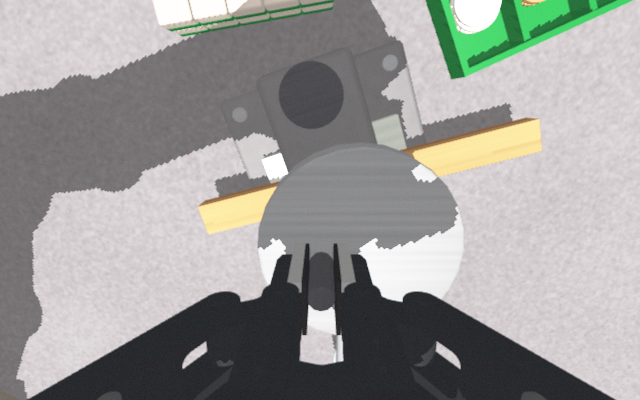

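{"op": "step_arm", "data": {
  "xyz": [
    [0,-0.008,0],
    [0.025,-0.01,0.008],
    [0.05,-0.01,0.014],
    [0.075,-0.01,0.016],
    [0.1,-0.01,0.012],
    [0.125,-0.01,0.004],
    [0.135,-0.01,0],
    [0.135,-0.01,0]
  ],
  "rotation": [
    [0,0,0],
    [0,0,0],
    [0,0,0],
    [0,0,0],
    [0,0,0],
    [0,0,0],
    [0,0,0],
    [0,0,0]
  ]
}}

```text
clock: 4.38
tcp_pos: [0.5901, 0.007, 0.3469]
orientation: [-1.508, 0.502, -0.495]
contact_force: [2.8, 9.4, -10.4]
grip_width: 0.0112
```

Run:
```python
from bench import r
from h import *
o=r.get_obs();print(o["clock"],o["tcp_pos"],o["joints"].round(3),o["contact_force"],o["moment"],o["grip_width"])
f=r.grab_frame("wrist");cv2.imwrite("pics/w4.png",f["pixels"][:,:,::-1])
f=r.grab_frame("scene");cv2.imwrite("pics/s4.png",cv2.resize(f["pixels"][120:240,220:380,::-1],(800,600)))
```

```text
4.375 [0.59014312 0.00698259 0.34690905] [-0.546  0.446  0.567  1.849 -0.3    0.933 -0.479] [  2.79308749   9.35813324 -10.3527206 ] [ 1.95019016 -0.47706972 -0.27042188] 0.011183402390804023
```

View pics/w4.png

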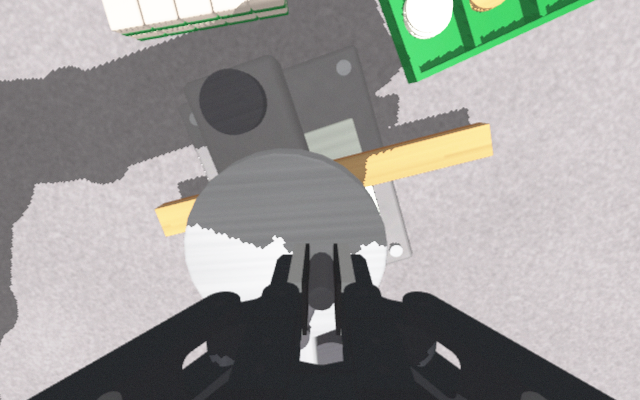

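View pics/s4.png

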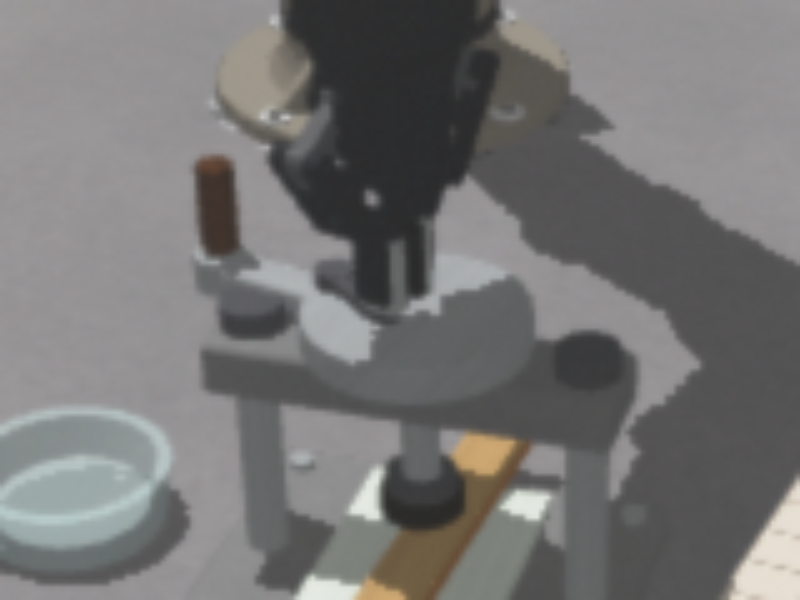

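{"op": "step_arm", "data": {
  "xyz": [
    [0,0,0.02],
    [0.01,0,0.02],
    [0.02,0,0.018],
    [0.025,0,0.015],
    [0.025,0,0.015]
  ],
  "rotation": [
    [0,0,0],
    [0,0,0],
    [0,0,0],
    [0,0,0],
    [0,0,0]
  ]
}}

```text
clock: 5.1
tcp_pos: [0.5965, 0.0071, 0.346]
orientation: [-1.509, 0.509, -0.486]
contact_force: [-13.2, 4.4, 5.5]
grip_width: 0.0105
```

Run:
```python
from bench import r
from h import *
o=r.get_obs();print(o["clock"],o["tcp_pos"],o["contact_force"],o["moment"],o["grip_width"], R.from_rotvec(o["orientation"]).inv().apply(o["contact_force"]))
```

```text
5.1 [0.5965114  0.00708356 0.34603436] [-13.17986394   4.38592599   5.54784201] [ 0.97961295  2.71253929 -0.12131599] 0.01049056066236532 [-13.28748402  -5.34878285  -4.30778385]
```

{"op": "step_arm", "data": {
  "xyz": [
    [0,0,0],
    [0,0,0],
    [0,0,0],
    [0,-0.1,0],
    [0,-0.2,0],
    [0,-0.2,0.1],
    [0,-0.2,0.1]
  ],
  "rotation": [
    [0,0,0],
    [0,0,0],
    [0,0,0],
    [0,0,0],
    [0,0,0],
    [0,0,0],
    [0,0,0]
  ],
  "grip": 0.45
}}

```text
clock: 5.98
tcp_pos: [0.6162, 0.033, 0.4064]
orientation: [-1.508, 0.505, -0.485]
contact_force: [0.2, 0.6, -1.0]
grip_width: 0.0469
```

Run:
```python
from bench import r
from h import *
o=r.get_obs();print(o["clock"],o["tcp_pos"],o["contact_force"],o["joints"].round(2))
f=r.grab_frame("wrist");cv2.imwrite("pics/w5.png",f["pixels"][:,:,::-1])
f=r.grab_frame("scene");cv2.imwrite("pics/s5.png",cv2.resize(f["pixels"][120:240,220:380,::-1],(800,600)))
f=r.grab_frame("top");cv2.imwrite("pics/t5.png",cv2.resize(f["pixels"][170:290,260:420,::-1],(800,600)))
```

```text
5.975 [0.61620734 0.03304131 0.40636066] [ 0.22143944  0.61626784 -0.96164453] [-0.58  0.43  0.58  1.73 -0.27  1.08 -0.54]
```

View pics/w5.png

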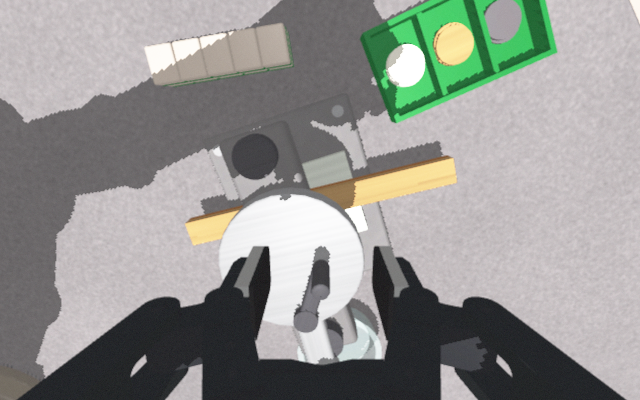

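View pics/s5.png

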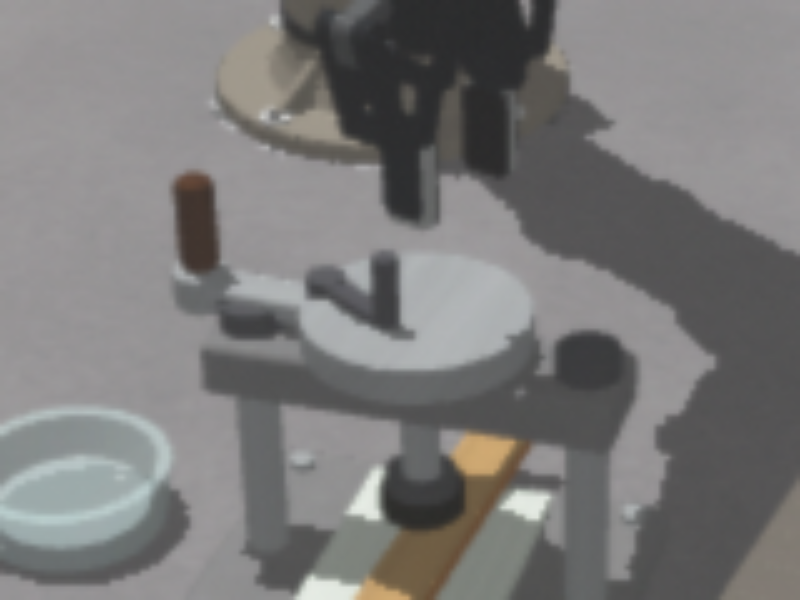

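View pics/t5.png

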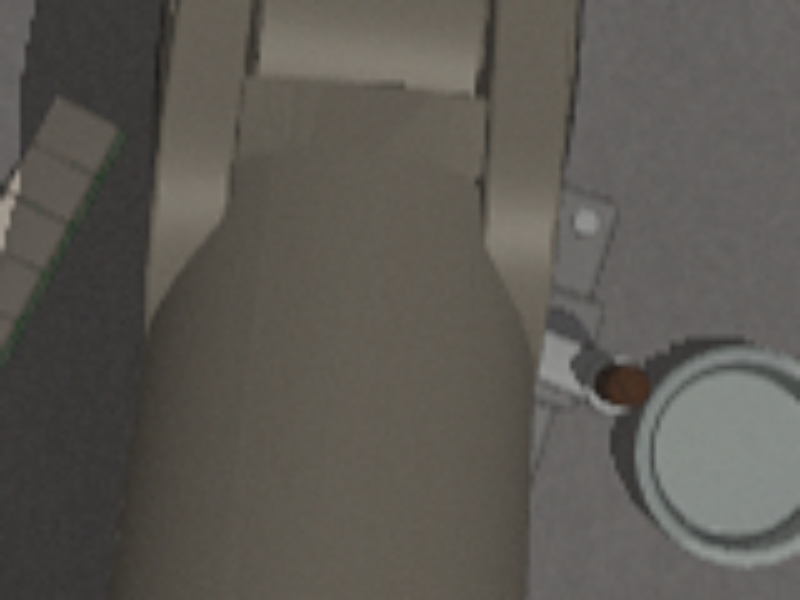

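Run:
```python
from bench import r
from h import *
o=r.get_obs()
t=r.grab_frame("top");s=r.grab_frame("scene");w=r.grab_frame("wrist")
k=onz(t,260+622/5-.4,170+384/5-.4,.207);S=np.array([.574,.0155,0])
k2=onz(s,220+193/5-.4,120+178/5-.4,.207)
p,e=tri(ray(s,220+385/5-.4,120+258/5-.4),ray(w,321,283,o));print("post top",p,e,onz(w,321,283,.197,o),onz(s,220+385/5-.4,120+258/5-.4,.197))
for kk in(k,k2):
  h=np.arctan2(kk[1]-S[1],kk[0]-S[0]);print("knob",kk,np.hypot(*(kk-S)[:2]),"angle",h+np.radians(107.9))
h=np.arctan2(k[1]-S[1],k[0]-S[0])
pv=S+.043*np.array([np.cos(h),np.sin(h),0])
for q in (p,onz(w,321,283,.197,o),onz(s,220+385/5-.4,120+258/5-.4,.197)):
  b=(q-pv)[:2];print("len",np.hypot(*b),"sel",(np.arctan2(b[1],b[0])-(h+np.pi)+np.pi)%(2*np.pi)-np.pi)
cv2.imwrite("pics/w5c.png",cv2.resize(w["pixels"][230:370,250:400,::-1],(640,600)))
print("pivot",proj(w,[*pv[:2],.17],o),"S",proj(w,[*S[:2],.16],o))
```

```text
post top [0.59284323 0.00510567 0.19523784] 0.0029641680340911016 [0.59410639 0.00750099 0.197     ] [0.59438026 0.00390063 0.197     ]
knob [ 0.53453889 -0.07886452  0.207     ] 0.10228314091324701 angle -0.08366373215056622
knob [ 0.5358498  -0.08010322  0.207     ] 0.10293402240230635 angle -0.06727082173762988
len 0.04596305853178678 sel -0.484169196015515
len 0.04847374586849794 sel -0.46267211339388936
len 0.0464196116175131 sel -0.5252838842553973
pivot [306.57313292 322.19455937] S [292.04281264 262.20452364]
```

View pics/w5c.png

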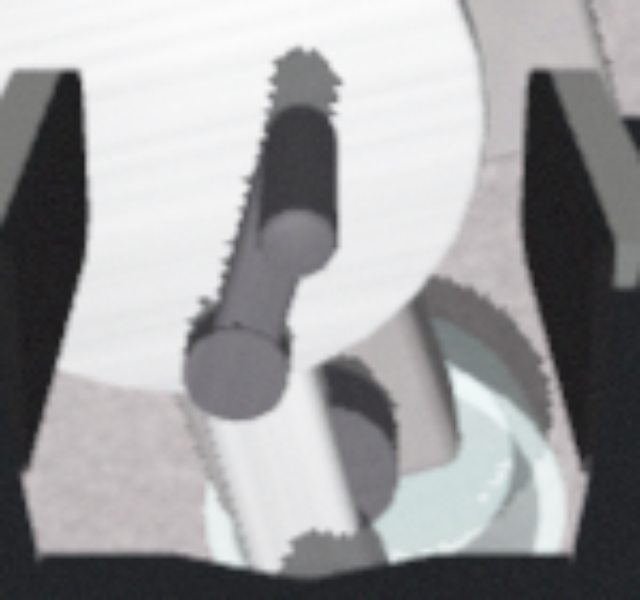

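Run:
```python
from bench import r
from h import *
o=r.get_obs();print(plan(o,[.535,-.0795,.4064],-18))
```

```text
(array([ 0.003, -0.001, -0.451]), array([-0.001, -0.206, -0.009]))
```

{"op": "step_arm", "data": {
  "xyz": [
    [0.003,0,-0.2],
    [0.003,0,-0.4],
    [0.003,0,-0.45],
    [0.003,0,-0.45],
    [0.003,0,-0.45]
  ],
  "rotation": [
    [0,-0.1,-0.005],
    [0,-0.2,-0.009],
    [0,-0.206,-0.009],
    [0,-0.206,-0.009],
    [0,-0.206,-0.009]
  ]
}}

```text
clock: 6.9
tcp_pos: [0.5361, -0.0776, 0.406]
orientation: [-1.555, 0.245, -0.245]
contact_force: [0.5, 0.6, 0.3]
grip_width: 0.0473
```

Run:
```python
from bench import r
from h import *
o=r.get_obs();print(o["clock"],o["tcp_pos"],o["contact_force"],o["joints"].round(2))
f=r.grab_frame("wrist");cv2.imwrite("pics/w6.png",f["pixels"][:,:,::-1])
print(plan(o,[.535,-.0795,.343],-18),proj(f,[.535,-.0795,.207],o))
```

```text
6.9 [ 0.53609033 -0.07763322  0.40604857] [0.49237937 0.58102163 0.33670994] [-0.44  0.28  0.57  1.9  -0.18  1.01 -0.1 ]
(array([-0.001,  0.21 , -0.007]), array([-0.001,  0.001, -0.   ])) [319.78106555 247.05608958]
```

View pics/w6.png

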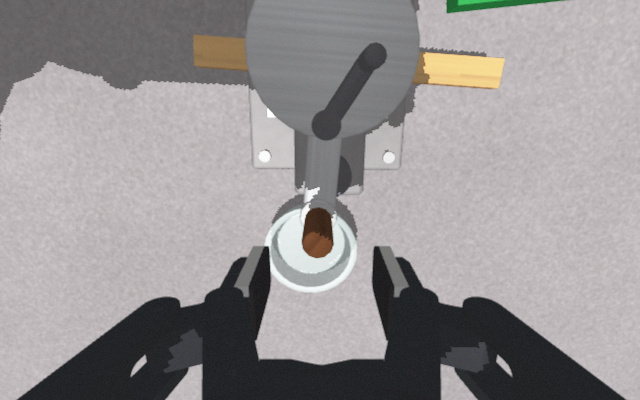

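{"op": "step_arm", "data": {
  "xyz": [
    [-0.002,0.07,-0.004],
    [-0.003,0.14,-0.004],
    [-0.003,0.21,-0.004],
    [-0.003,0.21,-0.004]
  ],
  "rotation": [
    [0,0,0],
    [0,0,0],
    [0,0,0],
    [0,0,0]
  ]
}}

```text
clock: 7.45
tcp_pos: [0.5351, -0.0767, 0.3414]
orientation: [-1.557, 0.246, -0.24]
contact_force: [-0.2, -0.8, 0.7]
grip_width: 0.047
```

{"op": "step_arm", "data": {
  "xyz": [
    [0,0,0],
    [0,0,0],
    [0,0,0]
  ],
  "rotation": [
    [0,0,0],
    [0,0,0],
    [0,0,0]
  ],
  "grip": 1,
  "force": 35
}}

```text
clock: 7.82
tcp_pos: [0.5356, -0.0763, 0.3421]
orientation: [-1.556, 0.244, -0.241]
contact_force: [0.2, 0.8, 1.7]
grip_width: 0.0174
```

```bash
cat >> h.py <<'E'
S0=np.array([.574,.0155])
def arc(o,ths,z=.343,rad=None,S=S0,y0=-107.9):
    A=R.from_rotvec(o["orientation"]);c=o["tcp_pos"]
    v=c[:2]-S;th0=np.arctan2(v[1],v[0])-np.radians(y0);rr=np.hypot(*v) if rad is None else rad
    out=[]
    for th in ths:
        a=th+np.radians(y0);X=np.array([S[0]+rr*np.cos(a),S[1]+rr*np.sin(a),z])
        out.append((A.inv().apply(X-c)/.3).round(3).tolist())
    return th0,np.hypot(*v),out
def tang(o,S=S0):
    v=(o["tcp_pos"][:2]-S);u=v/np.hypot(*v);t=np.array([-u[1],u[0]]);F=o["contact_force"]
    return "tang(ccw) %.2f rad %.2f z %.2f"%(F[:2]@t,F[:2]@u,F[2])
E
python3 - <<'E'
from bench import r
from h import *
o=r.get_obs();print(o["clock"],o["tcp_pos"],o["grip_width"],tang(o))
a=arc(o,np.linspace(0,.56,9));print(a[:2]);[print(x) for x in a[2]]
E
```

```text
7.825 [ 0.53559643 -0.0763111   0.34213084] 0.01741546670707875 tang(ccw) -0.15 rad -0.85 z 1.72
(np.float64(-0.08375872005784313), np.float64(0.09951940332437097))
[0.028, -0.003, -0.001]
[0.051, -0.003, -0.001]
[0.074, -0.003, 0.002]
[0.097, -0.003, 0.006]
[0.119, -0.003, 0.011]
[0.142, -0.003, 0.019]
[0.163, -0.003, 0.027]
[0.184, -0.003, 0.037]
[0.204, -0.003, 0.049]
```

```bash
cat >> h.py <<'E'
# tool-centre circle: knob circle shifted by the (fixed) grasp offset
C0=np.array([.53560,-.07631])-.105*np.array([np.cos(-.08-np.radians(107.9)),np.sin(-.08-np.radians(107.9))])
def arc2(o,ths,z=.343,S=None):
    return arc(o,ths,z,.105,C0 if S is None else S)
E
python3 - <<'E'
from bench import r
from h import *
o=r.get_obs()
a=arc2(o,np.linspace(0,.56,9));print(C0,a[:2]);[print(x) for x in a[2]]
E
```

```text
[0.5757541 0.0207088] (np.float64(-0.08002742717329148), np.float64(0.1050023784740824))
[0.028, -0.003, -0.001]
[0.052, -0.003, -0.0]
[0.077, -0.003, 0.002]
[0.101, -0.003, 0.006]
[0.125, -0.003, 0.012]
[0.148, -0.003, 0.02]
[0.171, -0.003, 0.029]
[0.193, -0.003, 0.039]
[0.214, -0.003, 0.052]
```

{"op": "step_arm", "data": {
  "xyz": [
    [0.028,-0.003,-0.001],
    [0.052,-0.003,0],
    [0.077,-0.003,0.002],
    [0.101,-0.003,0.006],
    [0.125,-0.003,0.012],
    [0.125,-0.003,0.012]
  ],
  "rotation": [
    [0,0,0],
    [0,0,0],
    [0,0,0],
    [0,0,0],
    [0,0,0],
    [0,0,0]
  ]
}}

```text
clock: 8.57
tcp_pos: [0.5729, -0.084, 0.3424]
orientation: [-1.556, 0.244, -0.241]
contact_force: [0.3, 3.4, -12.1]
grip_width: 0.0171
```

Run:
```python
from bench import r
from h import *
o=r.get_obs();print(o["clock"],o["tcp_pos"],o["grip_width"],tang(o,C0))
a=arc2(o,np.linspace(.35,.6,6));print(a[:2]);[print(x) for x in a[2]]
f=r.grab_frame("scene");cv2.imwrite("pics/s7.png",cv2.resize(f["pixels"][120:240,220:380,::-1],(800,600)))
f=r.grab_frame("wrist");cv2.imwrite("pics/w7.png",f["pixels"][:,:,::-1])
```

```text
8.575 [ 0.572926   -0.08397434  0.34243597] 0.0171094503894571 tang(ccw) 0.17 rad -3.36 z -12.07
(np.float64(0.2854047587877644), np.float64(0.10472133787955581))
[0.022, -0.002, 0.006]
[0.038, -0.002, 0.012]
[0.054, -0.002, 0.02]
[0.07, -0.002, 0.028]
[0.085, -0.002, 0.036]
[0.1, -0.002, 0.046]
```

View pics/w7.png

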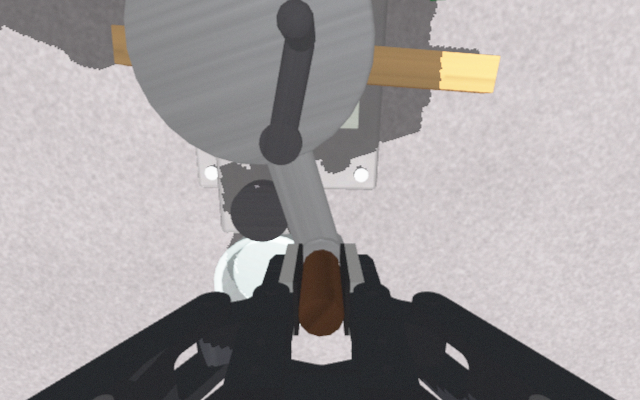

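View pics/s7.png

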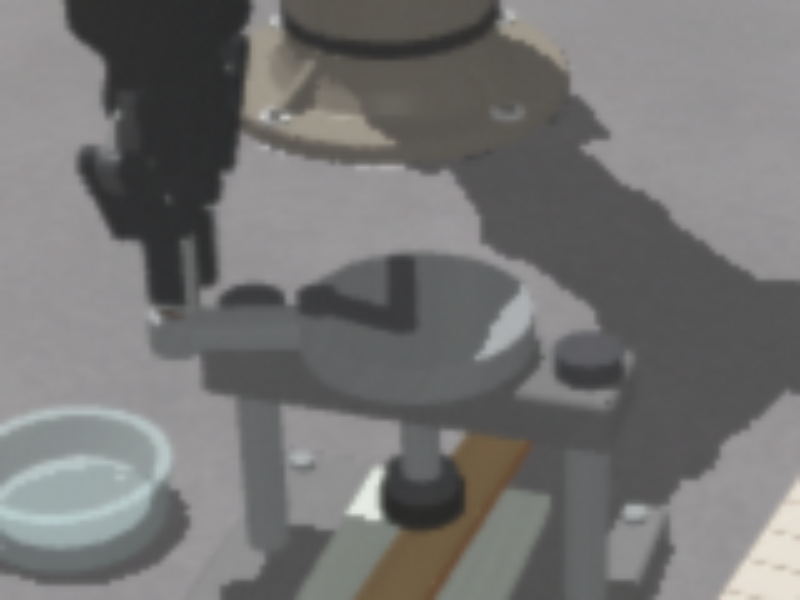

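{"op": "step_arm", "data": {
  "xyz": [
    [0.022,0.003,0.006],
    [0.038,0.004,0.012],
    [0.054,0.004,0.02],
    [0.07,0.004,0.028],
    [0.085,0.004,0.036],
    [0.09,0.004,0.04],
    [0.09,0.004,0.04]
  ],
  "rotation": [
    [0,0,0],
    [0,0,0],
    [0,0,0],
    [0,0,0],
    [0,0,0],
    [0,0,0],
    [0,0,0]
  ]
}}

```text
clock: 9.55
tcp_pos: [0.6027, -0.0804, 0.3422]
orientation: [-1.555, 0.243, -0.242]
contact_force: [-1.6, 5.2, 1.4]
grip_width: 0.0171
```

Run:
```python
from bench import r
from h import *
o=r.get_obs();print(o["clock"],o["tcp_pos"],o["grip_width"],tang(o,C0))
a=arc2(o,np.linspace(.5,.1,9),z=o["tcp_pos"][2]);print(a[:2]);[print(x) for x in a[2]]
```

```text
9.55 [ 0.60266973 -0.08044907  0.34218472] 0.017125951502512834 tang(ccw) -0.26 rad -5.41 z 1.36
(np.float64(0.5724643229713233), np.float64(0.10467744465242225))
[-0.021, -0.0, -0.014]
[-0.037, -0.0, -0.022]
[-0.053, -0.0, -0.029]
[-0.069, -0.0, -0.035]
[-0.086, -0.0, -0.041]
[-0.103, 0.0, -0.045]
[-0.12, 0.0, -0.049]
[-0.137, 0.0, -0.052]
[-0.154, 0.0, -0.054]
```

{"op": "step_arm", "data": {
  "xyz": [
    [-0.021,0,-0.014],
    [-0.037,0,-0.022],
    [-0.053,0,-0.029],
    [-0.069,0,-0.035],
    [-0.086,0,-0.041],
    [-0.103,0,-0.045],
    [-0.12,0,-0.049],
    [-0.137,0,-0.052],
    [-0.154,0,-0.054]
  ],
  "rotation": [
    [0,0,0],
    [0,0,0],
    [0,0,0],
    [0,0,0],
    [0,0,0],
    [0,0,0],
    [0,0,0],
    [0,0,0],
    [0,0,0]
  ]
}}

```text
clock: 10.68
tcp_pos: [0.5547, -0.0822, 0.3424]
orientation: [-1.556, 0.239, -0.246]
contact_force: [6.5, 1.9, -10.4]
grip_width: 0.0169
```

Run:
```python
from bench import r
from h import *
o=r.get_obs();print(o["clock"],o["tcp_pos"],o["grip_width"],tang(o,C0))
a=arc2(o,np.linspace(.05,-.35,9),z=o["tcp_pos"][2]);print(a[:2]);[print(x) for x in a[2]]
```

```text
10.675 [ 0.55471439 -0.0821577   0.3423884 ] 0.016897405012971288 tang(ccw) 6.03 rad -3.18 z -10.43
(np.float64(0.11066245612510528), np.float64(0.10499612773904386))
[-0.021, -0.0, -0.002]
[-0.039, -0.0, -0.002]
[-0.056, -0.0, -0.002]
[-0.074, -0.0, -0.0]
[-0.091, -0.0, 0.002]
[-0.108, -0.0, 0.005]
[-0.125, -0.0, 0.009]
[-0.142, -0.001, 0.014]
[-0.159, -0.001, 0.02]
```

{"op": "step_arm", "data": {
  "xyz": [
    [-0.021,0.003,-0.002],
    [-0.039,0.004,-0.002],
    [-0.056,0.004,-0.002],
    [-0.074,0.004,0],
    [-0.091,0.004,0.002],
    [-0.108,0.004,0.005],
    [-0.125,0.004,0.009],
    [-0.142,0.004,0.014]
  ],
  "rotation": [
    [0,0,0],
    [0,0,0],
    [0,0,0],
    [0,0,0],
    [0,0,0],
    [0,0,0],
    [0,0,0],
    [0,0,0]
  ]
}}

```text
clock: 11.68
tcp_pos: [0.5168, -0.0671, 0.3422]
orientation: [-1.558, 0.235, -0.253]
contact_force: [7.1, -2.3, -3.8]
grip_width: 0.017
```

Run:
```python
from bench import r
from h import *
o=r.get_obs();print(o["clock"],o["tcp_pos"],o["grip_width"],tang(o,C0))
a=arc2(o,np.linspace(-.35,-.6,6),z=o["tcp_pos"][2]);print(a[:2]);[print(x) for x in a[2]]
f=r.grab_frame("scene");cv2.imwrite("pics/s8.png",cv2.resize(f["pixels"][160:250,240:360,::-1],(800,600),interpolation=cv2.INTER_CUBIC))
```

```text
11.675 [ 0.51677808 -0.06712986  0.34223343] 0.01704824389394259 tang(ccw) 7.17 rad -2.06 z -3.80
(np.float64(-0.2788673716115575), np.float64(0.10580076206248835))
[-0.023, -0.0, 0.01]
[-0.039, -0.0, 0.017]
[-0.055, -0.001, 0.024]
[-0.071, -0.001, 0.032]
[-0.086, -0.001, 0.041]
[-0.1, -0.001, 0.05]
```

View pics/s8.png

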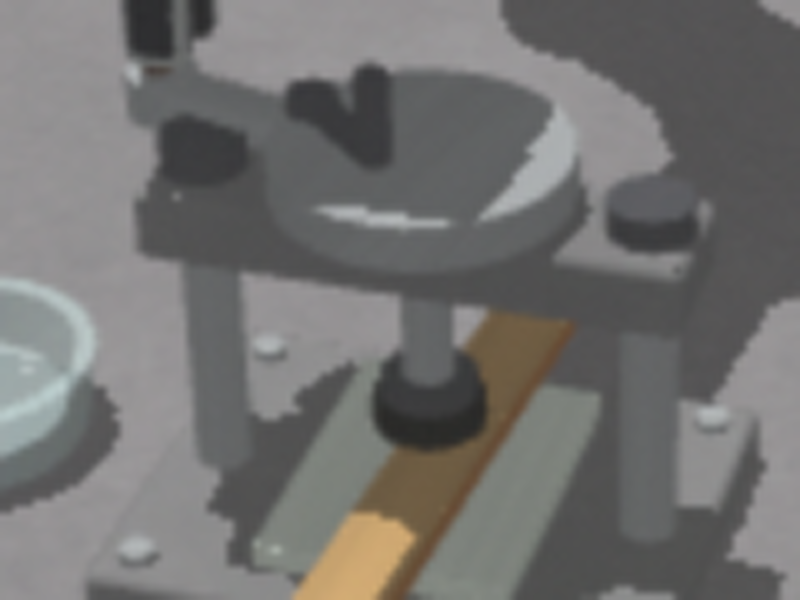

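{"op": "step_arm", "data": {
  "xyz": [
    [-0.02,0.001,0.008],
    [-0.037,0.002,0.016],
    [-0.053,0.002,0.023],
    [-0.069,0.002,0.031],
    [-0.084,0.002,0.04],
    [-0.096,0.002,0.047]
  ],
  "rotation": [
    [0,0,0],
    [0,0,0],
    [0,0,0],
    [0,0,0],
    [0,0,0],
    [0,0,0]
  ]
}}

```text
clock: 12.48
tcp_pos: [0.4938, -0.0475, 0.3422]
orientation: [-1.56, 0.234, -0.258]
contact_force: [4.3, -5.3, -3.3]
grip_width: 0.0169
```

Run:
```python
from bench import r
from h import *
o=r.get_obs();print(o["clock"],o["tcp_pos"],o["grip_width"],tang(o,C0))
a=arc2(o,np.linspace(-.5,.58,13),z=o["tcp_pos"][2]);print(a[:2]);[print(x) for x in a[2]]
```

```text
12.475 [ 0.49379078 -0.04745727  0.34216209] 0.01689915751618037 tang(ccw) 6.80 rad 0.05 z -3.28
(np.float64(-0.5646291521755105), np.float64(0.10660487734016437))
[0.022, 0.0, -0.007]
[0.051, 0.001, -0.021]
[0.08, 0.001, -0.032]
[0.11, 0.002, -0.041]
[0.141, 0.002, -0.046]
[0.173, 0.003, -0.049]
[0.204, 0.003, -0.049]
[0.236, 0.004, -0.047]
[0.267, 0.004, -0.041]
[0.297, 0.005, -0.033]
[0.326, 0.005, -0.022]
[0.355, 0.006, -0.008]
[0.382, 0.006, 0.008]
```

{"op": "step_arm", "data": {
  "xyz": [
    [0.022,0,-0.007],
    [0.051,0,-0.021],
    [0.08,0,-0.032],
    [0.11,0.001,-0.041],
    [0.141,0.001,-0.046],
    [0.173,0.001,-0.049],
    [0.204,0.002,-0.049],
    [0.236,0.003,-0.047],
    [0.267,0.003,-0.041],
    [0.297,0.004,-0.033],
    [0.326,0.005,-0.022],
    [0.355,0.006,-0.008],
    [0.382,0.006,0.007],
    [0.382,0.006,0.007]
  ],
  "rotation": [
    [0,0,0],
    [0,0,0],
    [0,0,0],
    [0,0,0],
    [0,0,0],
    [0,0,0],
    [0,0,0],
    [0,0,0],
    [0,0,0],
    [0,0,0],
    [0,0,0],
    [0,0,0],
    [0,0,0],
    [0,0,0]
  ]
}}

```text
clock: 14.22
tcp_pos: [0.6025, -0.0795, 0.3421]
orientation: [-1.558, 0.238, -0.251]
contact_force: [-11.3, 8.5, 6.5]
grip_width: 0.0169
```

Run:
```python
from bench import r
from h import *
o=r.get_obs();print(o["clock"],o["tcp_pos"],o["grip_width"],tang(o,C0))
a=arc2(o,np.linspace(.55,.1,10),z=o["tcp_pos"][2]);print(a[:2]);[print(x) for x in a[2]]
```

```text
14.225 [ 0.60247117 -0.07946001  0.34208384] 0.0169067036247137 tang(ccw) -8.75 rad -11.11 z 6.47
(np.float64(0.5730665420038774), np.float64(0.10367059859499522))
[-0.004, -0.0, -0.008]
[-0.02, -0.0, -0.017]
[-0.035, -0.0, -0.025]
[-0.051, -0.0, -0.032]
[-0.067, -0.001, -0.038]
[-0.084, -0.001, -0.044]
[-0.101, -0.001, -0.049]
[-0.118, -0.001, -0.053]
[-0.135, -0.001, -0.056]
[-0.152, -0.001, -0.058]
```

```bash
cat >> h.py <<'E'
C0=C0+np.array([-.002,.0004])
E
python3 - <<'E'
from bench import r
from h import *
o=r.get_obs()
a=arc2(o,np.linspace(.55,.1,10),z=o["tcp_pos"][2]);print(a[:2]);[print(x) for x in a[2]]
E
```

```text
(np.float64(0.5905584522482474), np.float64(0.10458850963715642))
[-0.011, -0.0, -0.009]
[-0.026, -0.0, -0.018]
[-0.042, -0.0, -0.026]
[-0.058, -0.0, -0.033]
[-0.074, -0.001, -0.039]
[-0.091, -0.001, -0.045]
[-0.108, -0.001, -0.049]
[-0.125, -0.001, -0.053]
[-0.142, -0.001, -0.056]
[-0.159, -0.001, -0.059]
```

{"op": "step_arm", "data": {
  "xyz": [
    [-0.011,0,-0.009],
    [-0.026,0,-0.018],
    [-0.042,0,-0.026],
    [-0.058,0,-0.033],
    [-0.074,0,-0.039],
    [-0.091,0,-0.045],
    [-0.108,0,-0.049],
    [-0.125,0,-0.053],
    [-0.142,0,-0.056],
    [-0.159,0,-0.059]
  ],
  "rotation": [
    [0,0,0],
    [0,0,0],
    [0,0,0],
    [0,0,0],
    [0,0,0],
    [0,0,0],
    [0,0,0],
    [0,0,0],
    [0,0,0],
    [0,0,0]
  ]
}}

```text
clock: 15.48
tcp_pos: [0.5535, -0.0816, 0.3424]
orientation: [-1.558, 0.233, -0.256]
contact_force: [8.3, 3.7, -10.6]
grip_width: 0.0171
```

Run:
```python
from bench import r
from h import *
o=r.get_obs();print(o["clock"],o["tcp_pos"],o["grip_width"],tang(o,C0))
a=arc2(o,np.linspace(.05,-.2,6),z=o["tcp_pos"][2]);print(a[:2]);[print(x) for x in a[2]]
```

```text
15.475 [ 0.55351345 -0.08156233  0.34236126] 0.017072535366422864 tang(ccw) 7.42 rad -5.18 z -10.63
(np.float64(0.11776932814817376), np.float64(0.10464724713367696))
[-0.023, -0.0, -0.003]
[-0.041, -0.001, -0.004]
[-0.058, -0.001, -0.003]
[-0.076, -0.001, -0.002]
[-0.093, -0.001, 0.0]
[-0.111, -0.002, 0.003]
```

{"op": "step_arm", "data": {
  "xyz": [
    [-0.018,0.003,-0.002],
    [-0.036,0.004,-0.003],
    [-0.052,0.004,-0.003]
  ],
  "rotation": [
    [0,0,0],
    [0,0,0],
    [0,0,0]
  ]
}}

```text
clock: 15.85
tcp_pos: [0.5407, -0.0784, 0.3423]
orientation: [-1.559, 0.226, -0.263]
contact_force: [9.1, 0.4, -7.3]
grip_width: 0.0169
```

Run:
```python
from bench import r
from h import *
o=r.get_obs();print(o["clock"],o["tcp_pos"],o["grip_width"],tang(o,C0))
a=arc2(o,np.linspace(-.05,-.3,6),z=o["tcp_pos"][2]);print(a[:2]);[print(x) for x in a[2]]
f=r.grab_frame("scene");cv2.imwrite("pics/s9.png",cv2.resize(f["pixels"][160:250,240:360,::-1],(800,600),interpolation=cv2.INTER_CUBIC))
```

```text
15.85 [ 0.54065083 -0.07838683  0.34227397] 0.016878452946323685 tang(ccw) 8.51 rad -3.25 z -7.27
(np.float64(-0.00877624131826904), np.float64(0.10485803387062093))
[-0.014, -0.0, -0.0]
[-0.032, -0.001, 0.001]
[-0.049, -0.001, 0.003]
[-0.066, -0.002, 0.007]
[-0.083, -0.002, 0.01]
[-0.1, -0.002, 0.015]
```

View pics/s9.png

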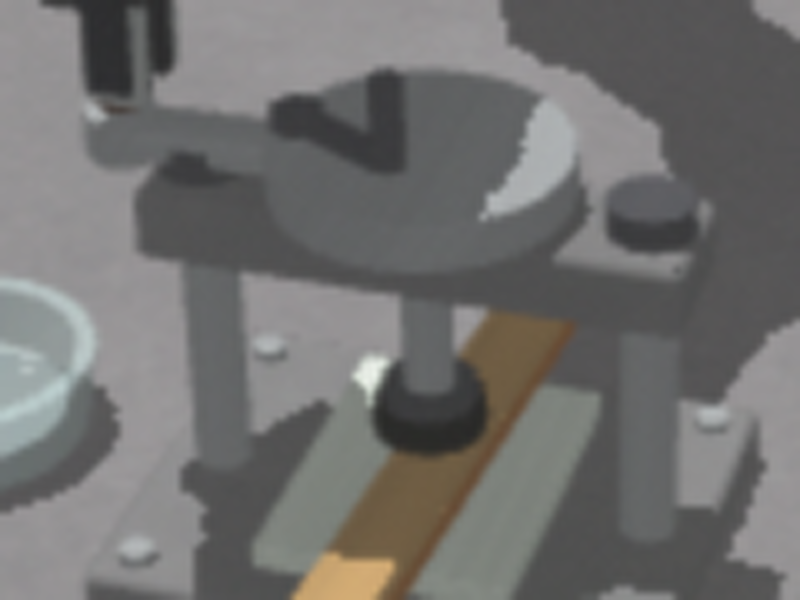

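{"op": "step_arm", "data": {
  "xyz": [
    [-0.014,0,0],
    [-0.03,0.001,0.001],
    [-0.044,0.001,0.002]
  ],
  "rotation": [
    [0,0,0],
    [0,0,0],
    [0,0,0]
  ]
}}

```text
clock: 16.27
tcp_pos: [0.5296, -0.0745, 0.3423]
orientation: [-1.56, 0.221, -0.269]
contact_force: [9.6, -0.2, -13.6]
grip_width: 0.017
```

Run:
```python
from bench import r
from h import *
o=r.get_obs();print(o["clock"],o["tcp_pos"],o["grip_width"],tang(o,C0))
a=arc2(o,np.linspace(-.1,-.3,5),z=o["tcp_pos"][2]);print(a[:2]);[print(x) for x in a[2]]
```

```text
16.275 [ 0.52960713 -0.07447131  0.3423157 ] 0.01699484742287788 tang(ccw) 8.78 rad -3.82 z -13.61
(np.float64(-0.12027898959188166), np.float64(0.10528301257501681))
[0.007, 0.0, 0.0]
[-0.01, -0.0, 0.002]
[-0.027, -0.001, 0.005]
[-0.044, -0.001, 0.009]
[-0.061, -0.002, 0.014]
```

{"op": "step_arm", "data": {
  "xyz": [
    [-0.015,0.004,0.003],
    [-0.027,0.005,0.005]
  ],
  "rotation": [
    [0,0,0],
    [0,0,0]
  ]
}}

```text
clock: 16.52
tcp_pos: [0.5247, -0.0723, 0.3421]
orientation: [-1.562, 0.215, -0.277]
contact_force: [8.2, -3.7, -5.4]
grip_width: 0.017
```

Run:
```python
from bench import r
from h import *
o=r.get_obs();print(o["clock"],o["tcp_pos"],o["grip_width"],tang(o,C0),arc2(o,[0])[:2])
```

```text
16.525 [ 0.52466974 -0.07228558  0.34213646] 0.017047769405828066 tang(ccw) 8.96 rad -0.58 z -5.39 (np.float64(-0.17147198544549358), np.float64(0.10550727476420324))
```

{"op": "step_arm", "data": {
  "xyz": [
    [0,0,0],
    [0,0,0]
  ],
  "rotation": [
    [0,0,0],
    [0,0,0]
  ]
}}

```text
clock: 16.77
tcp_pos: [0.5257, -0.0728, 0.3423]
orientation: [-1.563, 0.213, -0.28]
contact_force: [6.8, 0.6, -12.4]
grip_width: 0.017
```

Run:
```python
from bench import r
from h import *
o=r.get_obs();print(o["clock"],o["tcp_pos"],o["grip_width"],tang(o,C0),arc2(o,[0])[:2])
a=arc2(o,np.linspace(-.1,-.3,5),z=o["tcp_pos"][2]);print(a[:2]);[print(x) for x in a[2]]
```

```text
16.775 [ 0.52565723 -0.07282181  0.34226945] 0.016950043838769312 tang(ccw) 5.75 rad -3.61 z -12.37 (np.float64(-0.16082460238245355), np.float64(0.10552852258837736))
(np.float64(-0.16082460238245355), np.float64(0.10552852258837736))
[0.021, 0.001, -0.001]
[0.004, 0.0, 0.001]
[-0.013, -0.001, 0.004]
[-0.03, -0.001, 0.008]
[-0.047, -0.002, 0.013]
```

{"op": "step_arm", "data": {
  "xyz": [
    [-0.013,0.003,0.003],
    [-0.028,0.004,0.006],
    [-0.042,0.004,0.01]
  ],
  "rotation": [
    [0,0,0],
    [0,0,0],
    [0,0,0]
  ]
}}

```text
clock: 17.15
tcp_pos: [0.5167, -0.0683, 0.3421]
orientation: [-1.565, 0.208, -0.288]
contact_force: [8.4, -5.5, -5.2]
grip_width: 0.017
```

Run:
```python
from bench import r
from h import *
o=r.get_obs();print(o["clock"],o["tcp_pos"],o["grip_width"],tang(o,C0),arc2(o,[0])[:2])
```

```text
17.15 [ 0.51668718 -0.06829699  0.34207324] 0.017007366877178225 tang(ccw) 10.01 rad 0.15 z -5.15 (np.float64(-0.2556859778213374), np.float64(0.10606615700422195))
```

{"op": "step_arm", "data": {
  "xyz": [
    [0,0,0],
    [0,0,0]
  ],
  "rotation": [
    [0,0,0],
    [0,0,0]
  ]
}}

```text
clock: 17.4
tcp_pos: [0.5178, -0.0691, 0.3425]
orientation: [-1.566, 0.205, -0.292]
contact_force: [6.1, 0.8, -9.4]
grip_width: 0.0167
```

Run:
```python
from bench import r
from h import *
o=r.get_obs();print(o["clock"],o["tcp_pos"],o["grip_width"],tang(o,C0),arc2(o,[0])[:2])
a=arc2(o,np.linspace(-.25,-.35,3),z=o["tcp_pos"][2]);print(a[:2]);[print(x) for x in a[2]]
```

```text
17.4 [ 0.51778678 -0.06908939  0.34248076] 0.016705369456865304 tang(ccw) 4.80 rad -3.91 z -9.40 (np.float64(-0.2429375673822909), np.float64(0.10615109735300231))
(np.float64(-0.2429375673822909), np.float64(0.10615109735300231))
[-0.001, -0.0, 0.004]
[-0.018, -0.001, 0.009]
[-0.035, -0.002, 0.015]
```

{"op": "step_arm", "data": {
  "xyz": [
    [0,0,0],
    [0,0,0],
    [0,0,0],
    [0,0,0],
    [0,-0.1,0],
    [0,-0.2,0],
    [0,-0.3,0],
    [0,-0.4,0],
    [0,-0.4,0]
  ],
  "rotation": [
    [0,0,0],
    [0,0,0],
    [0,0,0],
    [0,0,0],
    [0,0,0],
    [0,0,0],
    [0,0,0],
    [0,0,0],
    [0,0,0]
  ],
  "grip": 0.45
}}

```text
clock: 18.52
tcp_pos: [0.512, -0.0672, 0.4645]
orientation: [-1.564, 0.202, -0.295]
contact_force: [-0.3, -0.4, -0.2]
grip_width: 0.0472
```

Run:
```python
from bench import r
from h import *
o=r.get_obs();print(o["clock"],o["tcp_pos"],o["grip_width"],o["contact_force"],o["joints"].round(2))
f=r.grab_frame("scene");cv2.imwrite("pics/s10.png",cv2.resize(f["pixels"][130:310,200:440,::-1],(800,600),interpolation=cv2.INTER_CUBIC))
f=r.grab_frame("wrist");cv2.imwrite("pics/w10.png",f["pixels"][:,:,::-1])
```

```text
18.525 [ 0.51199832 -0.06723744  0.46453175] 0.047176748753702986 [-0.25003957 -0.44330595 -0.19891451] [-0.53  0.15  0.6   1.91 -0.08  1.06 -0.21]
```

View pics/s10.png

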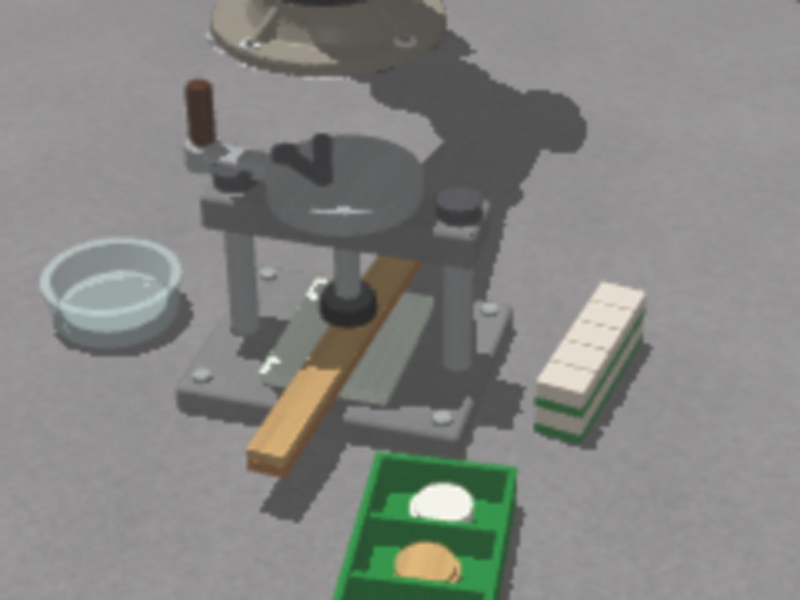

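View pics/w10.png

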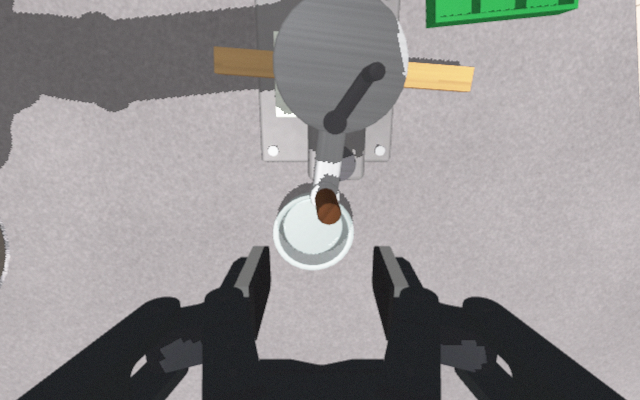

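Run:
```python
from bench import r
from h import *
f=r.grab_frame("scene")
for im in (cv2.imread("pics/scene0.png"),f["pixels"][:,:,::-1].copy()):
    h=cv2.cvtColor(im,cv2.COLOR_BGR2HSV);m=cv2.inRange(h,(5,90,60),(25,255,255));m[:240]=0;m[275:]=0;m[:,:260]=0;m[:,360:]=0
    y,x=np.nonzero(m);print(x.min(),x.max(),y.max(),x[y>255].mean(),len(x))
print(r.get_obs()["contact_force"]); print(r.hand_in())
```

```text
274 305 272 283.504132231405 497
274 305 272 283.51440329218104 500
[ 0.46399426  0.54705922 -0.90430265]
the job is handed in; nothing more can be done
None
```

I flipped the selector to tighten, clamped the pusher snugly with the ratchet handle, let go, and handed the job in at about 18.6 s of the 58 s. The hand-in gave no verdict.

- **Selector:** I gripped the post and pushed it to its stop. The views then put it at about +0.49 rad, and it still looked set to tighten in the last images. During the flip the handle itself turned about 0.25 rad counter-clockwise, which did no harm.
- **Clamping:** One full stroke ran free at about 6.8 N at the knob. I stopped partway through the second stroke at 10.0 N moving, about 1.5 times the free effort. From that I estimate 50 to 60 N on the pusher; it was not measured directly.
- **One check disagreed:** The pause reading after the last stroke was 4.8 N, below the 6.5 to 7.5 N expected. The handle had sprung back slightly by then, so I went by the moving force.
- **Final state:**
  - The pusher's near end is at the same pixels as at the start.
  - The ashtray, tiles and chips look untouched in the last pictures.
  - The open gripper is clear of the press, and the wrist force reads about zero.

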